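# Check heat sinks for warp with a straightedge and scrap the ones that rock

## Task

Pull the drawer of the small grey chest out to its stop and take out the steel straightedge. Working from left to right, lay it lengthwise along the middle of the face of each heat sink on the mat and press down firmly, with something like half a kilo to a kilo, first near its end closest to the robot and then near its far end: every heat sink on which it rocks goes into the black scrap tray, face up and flat on the tray's floor, while the sound ones stay standing on the mat. Finish with the straightedge lying flat in the drawer again and the drawer pushed fully shut, and leave the spray bottle, side cutters and flux tin alone.

Things in the scene. Friction and masses are not known exactly. Their poses are not given: they have to be found in the camera images.
- sink_left_a_mid (a point): centre (12 mm above the underside, 12 mm below the face at mid-length) of an aluminium heat sink, left place on the mat: 120 mm long (x axis, away from the robot within 0.5 rad), 36 wide (y), 24 high at mid-length, 0.2 kg, on its fins, mounting face up. Either sound (face flat) or warped (a crest across mid-length at 24 mm, sloping to 19 mm at both ends: a straightedge along it rocks 0.083 rad either way)
- sink_left_b_mid (a point): centre (12 mm above the underside, 12 mm below the face at mid-length) of an aluminium heat sink, left place on the mat: 120 mm long (x axis, away from the robot within 0.5 rad), 36 wide (y), 24 high at mid-length, 0.2 kg, on its fins, mounting face up. Either sound (face flat) or warped (a crest across mid-length at 24 mm, sloping to 19 mm at both ends: a straightedge along it rocks 0.083 rad either way)
- sink_middle_a_mid (a point): centre (12 mm above the underside, 12 mm below the face at mid-length) of an aluminium heat sink, middle place on the mat: 120 mm long (x axis, away from the robot within 0.5 rad), 36 wide (y), 24 high at mid-length, 0.2 kg, on its fins, mounting face up. Either sound (face flat) or warped (a crest across mid-length at 24 mm, sloping to 19 mm at both ends: a straightedge along it rocks 0.083 rad either way)
- sink_middle_b_mid (a point): centre (12 mm above the underside, 12 mm below the face at mid-length) of an aluminium heat sink, middle place on the mat: 120 mm long (x axis, away from the robot within 0.5 rad), 36 wide (y), 24 high at mid-length, 0.2 kg, on its fins, mounting face up. Either sound (face flat) or warped (a crest across mid-length at 24 mm, sloping to 19 mm at both ends: a straightedge along it rocks 0.083 rad either way)
- sink_right_a_mid (a point): centre (12 mm above the underside, 12 mm below the face at mid-length) of an aluminium heat sink, right place on the mat: 120 mm long (x axis, away from the robot within 0.5 rad), 36 wide (y), 24 high at mid-length, 0.2 kg, on its fins, mounting face up. Either sound (face flat) or warped (a crest across mid-length at 24 mm, sloping to 19 mm at both ends: a straightedge along it rocks 0.083 rad either way)
- sink_right_b_mid (a point): centre (12 mm above the underside, 12 mm below the face at mid-length) of an aluminium heat sink, right place on the mat: 120 mm long (x axis, away from the robot within 0.5 rad), 36 wide (y), 24 high at mid-length, 0.2 kg, on its fins, mounting face up. Either sound (face flat) or warped (a crest across mid-length at 24 mm, sloping to 19 mm at both ends: a straightedge along it rocks 0.083 rad either way)
- sink_left_a: the same heat sink; origin at the centre of its underside, axes as for sink_left_a_mid. Of the two at this place (a, b) exactly one is present
- sink_left_b: the same heat sink; origin at the centre of its underside, axes as for sink_left_b_mid. Of the two at this place (a, b) exactly one is present
- sink_middle_a: the same heat sink; origin at the centre of its underside, axes as for sink_middle_a_mid. Of the two at this place (a, b) exactly one is present
- sink_middle_b: the same heat sink; origin at the centre of its underside, axes as for sink_middle_b_mid. Of the two at this place (a, b) exactly one is present
- sink_right_a: the same heat sink; origin at the centre of its underside, axes as for sink_right_a_mid. Of the two at this place (a, b) one or none is present
- sink_right_b: the same heat sink; origin at the centre of its underside, axes as for sink_right_b_mid. Of the two at this place (a, b) one or none is present
- straightedge_mid (a point): centre of the straightedge: plain steel bar 110 mm long (x axis), 18 mm wide (y), 14 mm high (z), about 0.22 kg; starts loose in the drawer, crosswise (x along the drawer's y), may slide as it moves. Either end and any long face will do. On a warped face it may rest balanced level; pressed 42 mm from mid-length that end sinks about 3 mm, on a sound face not at all
- straightedge: the straightedge; origin at the centre of its underside, axes as for straightedge_mid
- chest_drawer0 (a joint): how far the drawer of the grey tool chest is pulled out, in m: 0 shut, 0.1176 at its stop. It slides with about 1 N of friction and stays where it is left
- chest_drawer0_handle (a point): middle of the drawer's bar handle: level, round, 11 mm thick, 100 mm long (along y), 35 mm in front of the drawer's face, 34 mm below the chest's top, on a post 42 mm to each side of the middle. The drawer pulls out along its -x axis; this point moves with it. Chest: 180 deep, 200 wide, 76 mm high
- drawer_floor (a point): point on the drawer's inner floor, moving with it: mid-width, and with the drawer at its stop 55 mm from its front wall and 55 mm from the chest's face; x points into the chest. Inside 158 mm wide (y), walls 32 mm high above the floor, chest's top 54 mm above the floor
- mat: grey inspection mat 190 x 420 mm, 2 mm thick, fixed; origin at the centre of its underside, y to the left
- scrap_tray_in (a point): centre of the inner floor (4 mm above the table) of the black scrap tray, fixed: inside 142 mm along x by 208 mm along y, walls 16 mm high above its floor; three heat sinks fit side by side with their length along the tray's x
- spray_bottle: bystander: small white mist bottle 34 x 34 x 133 mm; origin under its centre
- side_cutters: bystander: red-handled side cutters 128 mm long lying on the table; origin under the centre
- flux_tin: bystander: shallow tin, 46 mm across, 16 mm high; origin under its centre
There are look-alikes about, which are no part of the job. What is shaped like the sink_right_a but blue is not meant.

How it is judged:
By the outcome, as a careful person would: the job done as asked, in the order asked, and still so for the second after the job is handed in, with the robot touching nothing.
Of sink_left_a, sink_left_b only 1 to 1 are there at a start; the rules pass over those that are not, and their reading is None.
Of sink_middle_a, sink_middle_b only 1 to 1 are there at a start; the rules pass over those that are not, and their reading is None.
Of sink_right_a, sink_right_b, tape_roll only 1 to 1 are there at a start; the rules pass over those that are not, and their reading is None.
At some moment in a run one of sink_left_a, sink_left_b, sink_middle_a, sink_middle_b, sink_right_a, sink_right_b may be knocked a few centimetres aside while the robot is not near it.
It also fails if it takes over 210 s, if anything falls off the work surface, if the arm or the gripper's body presses on something with over 40 N, if the wrist force passes 120 N, or if a joint passes its speed limit or range.

## Robot

A 7-joint arm with a two-finger parallel gripper is mounted at the origin on a cart in front of the work surface, level with it; the furniture and walls round the work are solid. World frame = base frame: x ahead of the robot, y to its left, z up, the work surface at z = 0. Lengths are in m, angles in degrees, forces in N, time in s.
With the tool pointing down it reaches from about 0.35 to 0.775 m from the base axis. Payload 3.1 kg.
Tool frame: the origin (TCP) lies on the centre line of the jaws, within the pads' length; the fingertips stand 17 mm ahead of it and the grasp point (between the pads) lies 2 mm behind it (robot.tip_reach is the distance from the TCP to the fingertips, in m); z points along the fingers, y is the line along which they close (so a half turn about z gives the same grasp; the last joint's range is limited). The gripper opens to 85 mm and grips with 20 to 120 N. Pads are 22 mm wide; open, the fingers measure 114 mm over their backs; the gripper's body (76 mm by 85 mm) begins 54 mm behind the grasp point. The pads swing forward as they close: fully open they stand 13 mm farther back than shut.
Start: joints at [-78.306, 17.813, 0.802, 86.603, -0.252, 75.585, -1.558], TCP at [0.134, 0.533, 0.248] pointing down, gripper open.
Joint ranges: [-154.91, 154.91], [-16.99, 109.72], [-72.82, 74.43], [7.12, 147.25], [-82.49, 262.49], [11.32, 116.49], [-174.64, 174.64]. Speed limits (degrees/s): [159.86, 159.86, 180, 180, 180, 180, 180].

## Interface

Orientations are given as [roll, pitch, yaw] about the fixed x, y, z axes, in that order (R = Rz(yaw) Ry(pitch) Rx(roll)).
In Python, from station import robot, fingers, vision, workorder, recognise gives the robot as it stands. Calls block until the motion is done:
- robot.move_to(position, orientation): joint-space move of the TCP to a pose.
- robot.line_to(position, orientation=None, velocity=0.15, f_stop=None): straight line of the TCP; orientation=None keeps the orientation; velocity is the mean speed in m/s. With f_stop (N) it stops when the force on the tool has changed by that much, and returns True; else False.
- robot.move_j(angles): joint-space move.
- fingers.gripper_to(opening, force=None): opening from 0.0 (shut) to 1.0 (fully open); force is the grip in N (None keeps the last); returns when the fingers have stopped.
- robot.pause(seconds).
- robot.inverse_kinematics(position, orientation): joint angles nearest the present ones, or None.
- vision.grab_frame(name): name is "scene" or "top"; returns the picture (400x640x3 uint8, red, green, blue); there is no depth.
- vision.calibration(name): a dict with "mtx" (3x3 intrinsics, pixels), "k1" (the pictures are not rectified: a ray, as slopes to the right and down, at radius r is drawn at 1 + k1 r^2 times it, then the intrinsics apply), "extrinsics" (4x4, takes a point from world to camera coordinates). Camera axes: x right, y up, looking along -z (the intrinsics and any distortion apply to the point x, -y, -z); pixel columns grow to the right and rows downward; lengths in m; the calibration is good to about 2 mm. A picture is of the moment at which its call begins. calibration takes no time and is no camera call.
A pose or a line that the arm cannot do raises robot.PlanningError and nothing moves.
- workorder.close_job(): hands the job in; it is judged then, once.
Trained networks look in the newest picture that a camera, given by its name, has taken for a name from the list of things; names that differ only in an ending like _2 or _b are one class to them, and where a whole thing is asked for, a point or a joint stands for the part that bears it (a point fixed in the world has none). Each returns a list of dicts, best first, with "p" (0 to 1); they miss things now and then, are a little off and sometimes report something else, mostly with a low value. They report only what shows in the picture. A call takes as long as a camera call. They do not tell look-alikes from the thing itself.
- recognise(label, camera): "rect" ([centre column, centre row, width, height] in pixels, round what is visible of it).
Readings, each from a call of its own:
- robot.current_time_s(): time.
- robot.current_joint_positions(): joint angles.
- robot.current_dq(): joint speeds.
- robot.current_joint_torque(): joint torques, N m.
- robot.current_tool_pos(): TCP position.
- robot.current_eef_rot(): TCP orientation.
- robot.current_contact_force(): force on the tool from outside, world axes, zero at the start.
- robot.current_torque(): the same for the moment, N m.
- robot.current_finger_gap(): opening from 0.0 (shut) to 1.0 (fully open).
- robot.current_gripper_force(): force on a finger pad.
Only numpy, scipy, OpenCV 4.12 (cv2) and the standard library are available. Lean on these libraries where they do the work, as an engineer would, in place of code of your own. Each camera call takes 0.05 s, during which the arm holds its last target. There are 200 camera calls.

## Working session

There is one attempt and no reset: what is moved stays moved. The work goes in short steps, each a Python script; the robot and the scene stay as the last script left them, time stands still between calls to the robot, and variables do not carry over. Pictures are saved under pics/ and viewed, at most 14 in all, crops included, and the job is handed in when it is done.

```bash
ls; mkdir -p pics
cat > h.py <<'E'
import numpy as np, cv2
from station import robot, fingers, vision, workorder, recognise
def grab(cam,name=None):
    im=vision.grab_frame(cam)
    if name: cv2.imwrite(f'pics/{name}.png',im[:,:,::-1])
    return im
def pix2w(cam,uv,z):
    c=vision.calibration(cam);K=np.array(c['mtx']);E=np.array(c['extrinsics'])
    d=np.array([(uv[0]-K[0,2])/K[0,0],(uv[1]-K[1,2])/K[1,1]])
    u=d.copy()
    for _ in range(20): u=d/(1+c['k1']*(u@u))
    ray=E[:3,:3].T@np.array([u[0],-u[1],-1]); o=-E[:3,:3].T@E[:3,3]
    return o+ray*(z-o[2])/ray[2]
def w2pix(cam,p):
    c=vision.calibration(cam);K=np.array(c['mtx']);E=np.array(c['extrinsics'])
    q=E[:3,:3]@np.array(p)+E[:3,3]; u=np.array([q[0],-q[1]])/-q[2]
    u=u*(1+c['k1']*(u@u)); return np.array([K[0,0]*u[0]+K[0,2],K[1,1]*u[1]+K[1,2]])
E
python3 - <<'E'
from h import *
for c in ('scene','top'):
    grab(c,c+'0'); k=vision.calibration(c);print(k)
    E=np.array(k['extrinsics']);print(c,-E[:3,:3].T@E[:3,3])
    for l in ('sink_left_a','chest_drawer0_handle','chest_drawer0','scrap_tray_in','mat','straightedge','spray_bottle','side_cutters','flux_tin'):
        print(l,[(np.round(d['rect']).tolist(),round(d['p'],2)) for d in recognise(l,c)])
print(robot.current_time_s(),robot.current_contact_force())
E
```

```text
pics
{'mtx': array([[379.37469332,   0.        , 317.96187538],
       [  0.        , 379.37469332, 195.76888229],
       [  0.        ,   0.        ,   1.        ]]), 'k1': -0.09219066955744834, 'extrinsics': array([[ 0.88148664, -0.47192587,  0.01634885, -0.52337899],
       [ 0.25509514,  0.50504361,  0.82453467, -0.11528866],
       [-0.39737612, -0.72264578,  0.56557519, -1.26230874],
       [ 0.        ,  0.        ,  0.        ,  1.        ]])}
scene [-0.01085019 -1.10097237  0.81754664]
sink_left_a [([274.0, 177.0, 30.0, 13.0], 0.72)]
chest_drawer0_handle [([289.0, 146.0, 24.0, 23.0], 0.65)]
chest_drawer0 [([291.0, 147.0, 22.0, 28.0], 0.63)]
scrap_tray_in [([327.0, 173.0, 53.0, 32.0], 0.8)]
mat [([291.0, 198.0, 85.0, 64.0], 0.72)]
straightedge [([318.0, 256.0, 41.0, 13.0], 0.17)]
spray_bottle [([360.0, 248.0, 8.0, 39.0], 0.8)]
side_cutters [([320.0, 257.0, 41.0, 14.0], 0.78), ([275.0, 177.0, 32.0, 18.0], 0.35), ([291.0, 148.0, 25.0, 27.0], 0.24)]
flux_tin [([302.0, 206.0, 35.0, 20.0], 0.4)]
{'mtx': array([[426.14097807,   0.        , 322.2603075 ],
       [  0.        , 426.1
[... 299 characters left out ...]

       [ 0.        ,  0.        ,  0.        ,  1.        ]])}
top [ 0.48437596 -0.11148466  1.47586551]
sink_left_a [([257.0, 222.0, 20.0, 38.0], 0.95)]
chest_drawer0_handle [([212.0, 183.0, 64.0, 19.0], 0.8)]
chest_drawer0 [([210.0, 186.0, 54.0, 21.0], 0.94)]
scrap_tray_in [([279.0, 163.0, 64.0, 47.0], 0.92)]
mat [([292.0, 218.0, 129.0, 60.0], 0.96), ([327.0, 222.0, 10.0, 34.0], 0.15)]
straightedge [([404.0, 241.0, 10.0, 18.0], 0.75)]
spray_bottle [([427.0, 214.0, 23.0, 11.0], 0.46), ([329.0, 222.0, 15.0, 35.0], 0.31)]
side_cutters [([401.0, 246.0, 25.0, 27.0], 0.6)]
flux_tin [([401.0, 207.0, 10.0, 17.0], 0.65), ([398.0, 245.0, 30.0, 25.0], 0.54)]
1.0 [ 0.89747121  0.52476492 -0.12909492]
```

Run:
```python
import cv2
a=cv2.imread('pics/top0.png');b=cv2.imread('pics/scene0.png')
cv2.imwrite('pics/t1.png',cv2.resize(a[100:290,170:450],(784,532),interpolation=cv2.INTER_CUBIC))
cv2.imwrite('pics/s1.png',cv2.resize(b[110:290,230:400],None,fx=3.2,fy=3.2,interpolation=cv2.INTER_CUBIC))
```

```text
(no output)
```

View pics/t1.png

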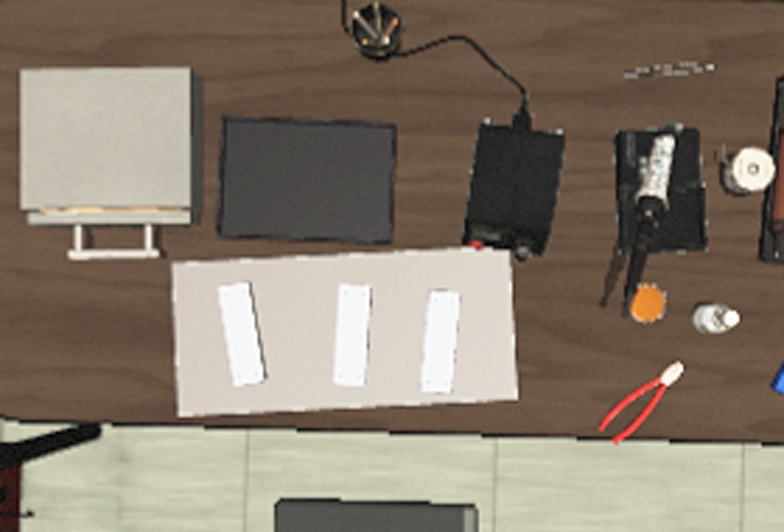

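View pics/s1.png

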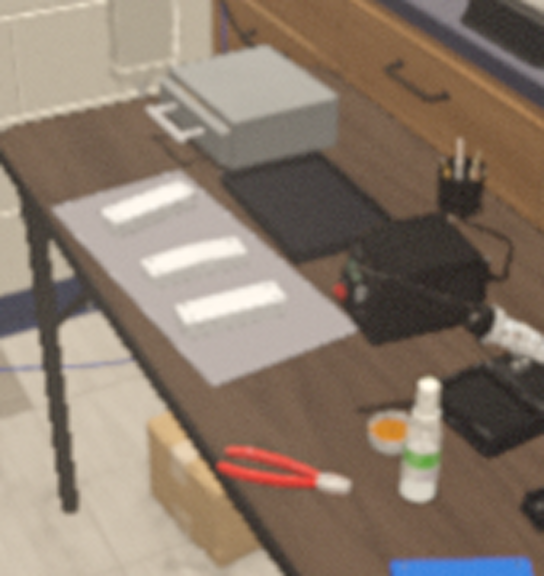

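The top crop shows three white heat sinks on the mat at full-frame pixels (256,219), (296,219) and (327,222). None of them is blue; the blue look-alike is at the far right edge, about (449,236). The chest handle is at about (210,190), the black tray at about (280,164), and the black box at (354,167) is the soldering station. I choose the three sinks on the mat and the handle at (210,190).

```bash
cat >> h.py <<'E'
def sinks(im=None,zf=0.026):
    """white sink faces on the mat/tray in top view -> [(x,y,yaw deg,len,wid)] left to right"""
    if im is None: im=grab('top')
    m=(im.min(2)>225).astype(np.uint8); out=[]
    cs,_=cv2.findContours(m,cv2.RETR_EXTERNAL,cv2.CHAIN_APPROX_NONE)
    for c in cs:
        if cv2.contourArea(c)<150: continue
        w=np.array([pix2w('top',p[0].astype(float),zf)[:2] for p in c],np.float32)
        r=cv2.minAreaRect(w); b=cv2.boxPoints(r); e=[b[1]-b[0],b[2]-b[1]]
        L=sorted(e,key=np.linalg.norm); v=L[1]; v=v if v[0]>0 else -v
        out.append((*r[0],np.degrees(np.arctan2(v[1],v[0])),np.linalg.norm(L[1]),np.linalg.norm(L[0])))
    return sorted(out,key=lambda s:-s[1])
E
python3 - <<'E'
from h import *
im=cv2.imread('pics/top0.png')[:,:,::-1]
for s in sinks(im): print(np.round(s,4))
t=lambda u,v:(170+u/2.8-0.5+0.18,100+v/2.8-0.5+0.18)
P=lambda n,u,v,z:print(n,np.round(pix2w('top',t(u,v),z),4))
P('handle L',68,255,.042);P('handle R',158,254,.042)
P('chest BL',20,68,.076);P('BR',190,67,.076);P('FL',22,208,.076);P('FR',190,212,.076);P('drawer FL',30,222,.065);P('dFR',190,224,.065)
P('tray',220,117,.02);P('tray',396,125,.02);P('tray',219,237,.02);P('tray',393,242,.02)
P('mat',173,263,.002);P('mat',511,250,.002);P('mat',517,400,.002);P('mat',179,416,.002)
P('cut',640,400,.01);P('tin',648,303,.016)
E
```

```text
[ 0.4696  0.1327 11.4039  0.122   0.037 ]
[-0.0183  0.1171  0.0207  0.1398  0.0695]
[ 0.4726 -0.0025 -1.6128  0.1222  0.0376]
[ 0.014  -0.0206 -0.0273  0.2839  0.281 ]
[ 0.4678 -0.1098 -3.5313  0.1218  0.0379]
[ 1.1212 -0.4437 28.3293  0.2191  0.1284]
handle L [0.5587 0.3411 0.042 ]
handle R [0.563  0.2325 0.042 ]
chest BL [0.7767 0.3956 0.076 ]
BR [0.7835 0.1943 0.076 ]
FL [0.6108 0.3868 0.076 ]
FR [0.6117 0.1883 0.076 ]
drawer FL [0.5954 0.3805 0.065 ]
dFR [0.5984 0.1902 0.065 ]
tray [0.7347 0.1675 0.02  ]
tray [ 0.7308 -0.0489  0.02  ]
tray [0.5871 0.1637 0.02  ]
tray [ 0.587  -0.0495  0.02  ]
mat [0.5545 0.2231 0.002 ]
mat [ 0.5825 -0.1949  0.002 ]
mat [ 0.3978 -0.2072  0.002 ]
mat [0.3658 0.2088 0.002 ]
cut [ 0.4028 -0.3569  0.01  ]
tin [ 0.5215 -0.3628  0.016 ]
```

Run:
```python
import cv2
a=cv2.imread('pics/top0.png')
c=cv2.resize(a[160:250,170:350],None,fx=4.4,fy=4.4,interpolation=cv2.INTER_LANCZOS4)
cv2.imwrite('pics/t2.png',c)
```

```text
(no output)
```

View pics/t2.png

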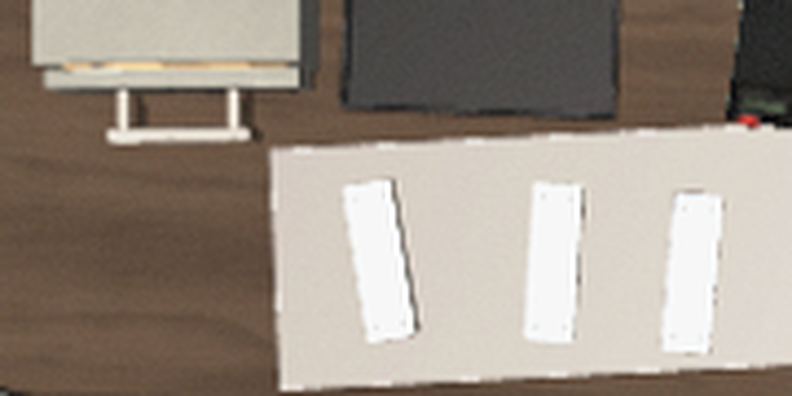

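The crop confirms the choice: the grey chest has a bar handle at about (210,190) and its drawer is slightly ajar. The three plain white sinks lie on the mat, each measuring about 122 x 37 mm. I'll open the drawer now.

```bash
cat >> h.py <<'E'
def down(a): return [180,0,a]
def yaw_ok(p,a):
    """of yaw a / a+180 pick that with joint 7 nearest centre"""
    best=None
    for q in (a,a+180,a-180):
        j=robot.inverse_kinematics(list(p),down(q))
        if j is not None and (best is None or abs(j[6])<abs(best[1])): best=(q,j[6])
    return (best[0]+180)%360-180
E
python3 - <<'E'
from h import *
y=2.0; d=np.array([np.cos(np.radians(y)),np.sin(np.radians(y)),0])
p=np.array([.561,.287,.2]); a=yaw_ok(p,90+y); print(a,robot.inverse_kinematics(list(p),down(a)))
fingers.gripper_to(0.3,40)
robot.move_to(list(p),down(a))
grab('top','t3'); grab('scene','s3')
p[2]=.044
print(robot.line_to(list(p),velocity=.1,f_stop=8),robot.current_tool_pos())
fingers.gripper_to(0.0,40)
print(robot.current_finger_gap(),robot.current_gripper_force(),robot.current_contact_force())
q=p-.13*d
print(robot.line_to(list(q),velocity=.08,f_stop=12),robot.current_tool_pos(),robot.current_contact_force(),robot.current_time_s())
E
```

```text
92.0 [-46.28308719  30.52296432  27.73518787  78.13079009 -14.17998078
  74.76704677 -16.1176029 ]
False [0.56158062 0.28722952 0.04477497]
0.10920924144974671 39.03724551200867 [-0.49549466 -0.27782427  3.50336072]
True [0.44681541 0.28259902 0.04473154] [0.68211174 0.84667584 0.05428957] 6.8083
```

Run:
```python
from h import *
fingers.gripper_to(0.3)
p=robot.current_tool_pos(); robot.line_to([p[0],p[1],.2],velocity=.2)
robot.line_to([p[0]-.05,p[1]-.2,.25],velocity=.3)
im=grab('top','t4')
print([ (np.round(d['rect'],1).tolist(),round(d['p'],2)) for d in recognise('straightedge','top')])
for s in sinks(im):
    if .3<s[0]<.7: print(np.round(s,4))
cv2.imwrite('pics/t4c.png',cv2.resize(im[140:250,170:310,::-1],None,fx=5,fy=5,interpolation=cv2.INTER_CUBIC))
```

```text
[([212.4, 188.6, 9.9, 30.3], 0.48)]
[ 0.4945  0.1377 11.4479  0.0711  0.037 ]
[ 0.4726 -0.0027 -1.7752  0.1224  0.0376]
[ 0.4678 -0.1098 -3.5313  0.1218  0.0379]
```

View pics/t4c.png

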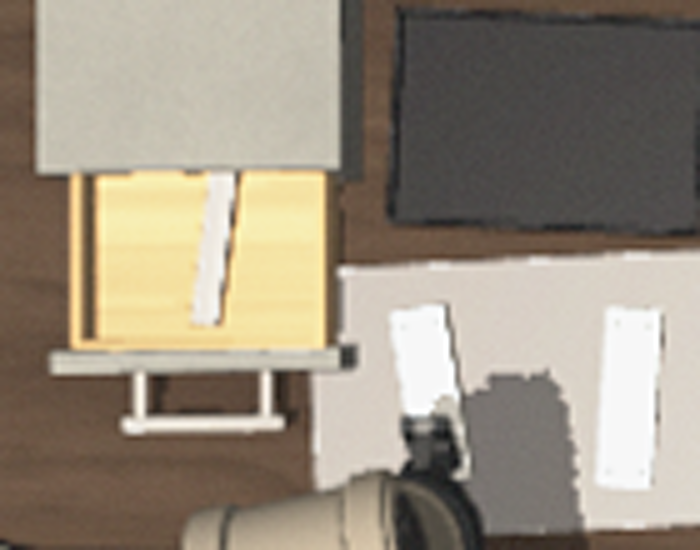

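The drawer is out at its stop. The straightedge lies nearly lengthwise in it, with its near end at crop (205,325), which is full-frame (211,205), and its far end just at the chest face (225,172). Next I measure it and grasp it.

```bash
cat >> h.py <<'E'
def bar(im,box,z):
    """greyish-white bar in pixel box (c0,c1,r0,r1) of top view: returns near end, far end, width (world)"""
    c0,c1,r0,r1=box; s=im[r0:r1,c0:c1].astype(int)
    m=((s.max(2)-s.min(2)<28)&(s.min(2)>185)).astype(np.uint8)
    n,l,st,_=cv2.connectedComponentsWithStats(m); k=1+np.argmax(st[1:,4])
    cs,_=cv2.findContours((l==k).astype(np.uint8),cv2.RETR_EXTERNAL,cv2.CHAIN_APPROX_NONE)
    w=np.array([pix2w('top',(p[0][0]+c0,p[0][1]+r0),z)[:2] for p in cs[0]],np.float32)
    r=cv2.minAreaRect(w); b=cv2.boxPoints(r); e=sorted([b[1]-b[0],b[2]-b[1]],key=np.linalg.norm)
    v=e[1] if e[1][0]>0 else -e[1]
    c=np.array(r[0]); return c-v/2,c+v/2,np.linalg.norm(e[0]),np.linalg.norm(v),np.degrees(np.arctan2(v[1],v[0]))
E
python3 - <<'E'
from h import *
im=cv2.imread('pics/t4.png')[:,:,::-1]
n,f,w,L,b=bar(im,(192,232,176,208),.036); print(n,f,w,L,b)
t=lambda u,v:(170+u/5-.4,140+v/5-.4)
for k,(u,v,z) in dict(chestL=(38,172,.076),chestR=(340,172,.076),fwL=(95,347,.054),fwR=(325,347,.054),hL=(124,428,.042),hR=(284,424,.042)).items(): print(k,pix2w('top',t(u,v),z))
E
```

```text
[0.51546651 0.2854141 ] [0.61181802 0.27695268] 0.01645059 0.09672233 -5.018737
chestL [0.610661   0.38787232 0.076     ]
chestR [0.61631492 0.18830234 0.076     ]
fwL [0.49642853 0.35290582 0.054     ]
fwR [0.5008522  0.19892408 0.054     ]
hL [0.44255056 0.33512517 0.042     ]
hR [0.4483597 0.2273332 0.042    ]
```

Run:
```python
from h import *
c=np.array([.5688,.2807]); b=-5.5
a=yaw_ok([*c,.1],b); print(a, robot.inverse_kinematics([*c,.1],down(a)),robot.inverse_kinematics([.557,.283,.05],down(a-45)),robot.inverse_kinematics([.557,.283,.05],down(a+45)))
fingers.gripper_to(0.55,40)
robot.line_to([.45,.25,.22],velocity=.3)
robot.move_to([*c,.15],down(a))
print(robot.line_to([*c,.041],velocity=.1,f_stop=6),robot.current_tool_pos())
fingers.gripper_to(0,40); g=robot.current_finger_gap()
print('gap',g,g*85,robot.current_gripper_force())
robot.line_to([*c,.047],velocity=.05)
j=robot.inverse_kinematics([.557,.283,.047],down(a-45))
s=-45 if j is not None and abs(j[6])<150 else 45
robot.line_to([.557,.283,.047],down(a+s),velocity=.03)
robot.line_to([.557,.283,.25],velocity=.15)
print(s,a,robot.current_finger_gap(),robot.current_contact_force(),robot.current_time_s(),robot.current_joint_positions()[6])
```

```text
174.5 [-44.2088653   35.62031581  25.41826578  84.59369615 -16.22880526
  63.44198149  68.82786033] [-51.15484716  39.98383191  35.00168035  89.10699182 -25.45416318
  59.04617645  30.31786022] [-39.2950443   36.69948121  16.23362677  88.58562347 -11.57490873
  56.3701414  109.81675445]
False [0.56952443 0.28102146 0.0419322 ]
gap 0.1954556917458235 16.613733798394996 41.37398421764374
-45 174.5 0.19447939827823138 [ 0.63050602 -0.07199097 -2.11850749] 15.7167 20.86260888582143
```

```bash
cat >> h.py <<'E'
def onmat(im=None): return [s for s in sinks(im) if .33<s[0]<.57 and s[3]>.11]
def place_and_look(s,tag):
    """lower held bar on sink s, release, rise & step aside, measure bar"""
    x,y,b=s[:3]; a=yaw_ok([x,y,.1],b)
    robot.move_to([x,y,.12],down(a))
    r=robot.line_to([x,y,.044],velocity=.05,f_stop=3)
    print('placed',r,robot.current_tool_pos())
    p=robot.current_tool_pos()
    fingers.gripper_to(0.45,40)
    robot.line_to([p[0],p[1],.12],velocity=.15)
    return a
def press(p,a):
    robot.move_to([*p,.075],down(a)); robot.pause(.2)
    f0=robot.current_contact_force()
    r=robot.line_to([*p,.046],velocity=.012,f_stop=6.5)
    z1=robot.current_tool_pos()[2]; f1=robot.current_contact_force(); robot.pause(.4)
    z2=robot.current_tool_pos()[2]; f2=robot.current_contact_force()
    robot.line_to([*p,.075],velocity=.1)
    print('press',r,'z %.4f %.4f'%(z1,z2),'f %.1f %.1f'%(f1[2]-f0[2],f2[2]-f0[2]),'t',robot.current_time_s())
    return z2
E
python3 - <<'E'
from h import *
im=grab('top','t5'); S=onmat(im)
for s in S: print(np.round(s,4))
if abs(S[0][1]-.133)>.05: raise SystemExit
a=place_and_look(S[0],'L')
robot.move_to([.45,.33,.2],down(a))
im=grab('top','t6'); grab('scene','s6')
for s in onmat(im): print(np.round(s,4))
cv2.imwrite('pics/t6c.png',cv2.resize(im[180:260,220:350,::-1],None,fx=6,fy=6,interpolation=cv2.INTER_CUBIC))
print(robot.current_time_s())
E
```

```text
[ 0.4698  0.1327 11.4498  0.1215  0.037 ]
[ 0.4725 -0.0029 -2.0135  0.1221  0.0373]
[ 0.4678 -0.11   -3.5317  0.1218  0.0376]
placed True [0.469628   0.13263264 0.04614293]
[ 0.4696  0.1324 11.1151  0.1209  0.037 ]
[ 0.4725 -0.0029 -2.0135  0.1221  0.0373]
[ 0.4678 -0.11   -3.5317  0.1218  0.0376]
20.5667
```

View pics/t6c.png

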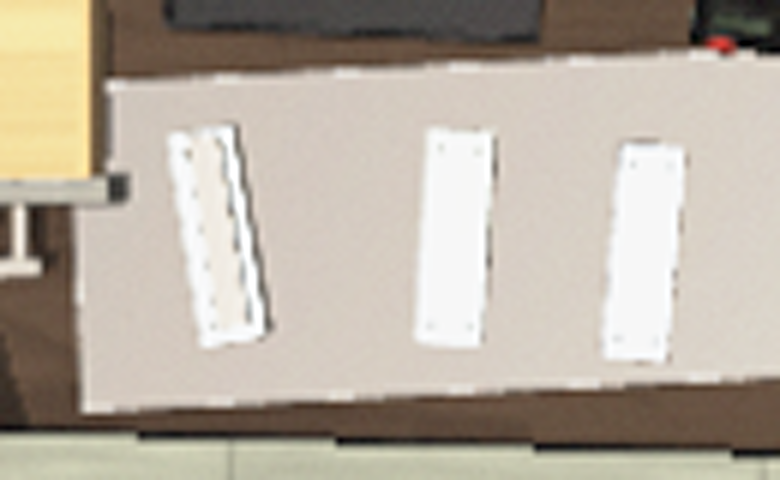

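The bar lies along the middle of the left sink, centred at crop (220,228) and shifted about 2 mm toward the far end. I'll press near the end closest to the robot, then the far end.

```bash
cat >> h.py <<'E'
def test(c,b,a):
    fingers.gripper_to(0,40)
    d=.042*np.array([np.cos(np.radians(b)),np.sin(np.radians(b))]); c=np.array(c)
    z=[press(c-d,a)]; robot.line_to([*(c+d),.075],velocity=.15); z.append(press(c+d,a)); return z
E
python3 - <<'E'
from h import *
x,y,b=.471,.1327,11.4
a=yaw_ok([x,y,.1],b)
print(test((x,y),b,a))
robot.move_to([.45,.33,.2],down(a))
im=grab('top','t7')
for s in onmat(im): print(np.round(s,4))
n,f,w,L,bb=bar(im,(220,290,190,250),.040); print(n,f,w,L,bb)
E
```

```text
press True z 0.0571 0.0571 f 5.2 5.8 t 24.375
press True z 0.0572 0.0571 f 4.1 5.0 t 27.7333
[np.float64(0.057127297480785676), np.float64(0.05714586641270174)]
[ 0.4696  0.1326 11.4055  0.1211  0.0369]
[ 0.4725 -0.0029 -2.0135  0.1221  0.0373]
[ 0.4812 -0.0873 -4.0196  0.1214  0.0376]
[0.46081924 0.2070267 ] [0.47453833 0.01374256] 0.18275777 0.19377041 -85.94002
```

Both ends stop at z = 0.0571, so the left sink is sound. The force was on the low side, so I'll repeat a little firmer and then go on to the middle sink. The right sink has been knocked about 25 mm aside; I'll keep using fresh measurements.

```bash
sed -i 's/f_stop=6.5/f_stop=8.5/; s/\.line_to(\[\*p,\.046\],velocity=.012/.line_to([*p,.046],velocity=.012/; s/robot.move_to(\[\*p,.075\]/robot.move_to([*p,.065]/' h.py
cat >> h.py <<'E'
def regrip(c,a,z=.0455):
    robot.line_to([*c,.12],velocity=.25); fingers.gripper_to(.45,40)
    r=robot.line_to([*c,z],velocity=.08,f_stop=6); fingers.gripper_to(0,40)
    print('grip',r,robot.current_finger_gap()*85)
    robot.line_to([*c,.13],velocity=.15); print(robot.current_contact_force())
E
python3 - <<'E'
from h import *
x,y,b=.471,.1327,11.4
a=yaw_ok([x,y,.1],b)
print(test((x,y),b,a))
regrip((.4696,.1326),a)
S=onmat()
for s in S: print(np.round(s,4))
robot.move_to([.46,.1326,.13],down(a))
s=min(S,key=lambda s:abs(s[1]+.003)); print(s)
a=place_and_look(s,'M')
x,y,b=s[:3]; x+=.0015
print(test((x,y),b,a))
robot.move_to([.45,.2,.25],down(a))
im=grab('top','t8'); grab('scene','s8')
for s in onmat(im): print(np.round(s,4))
cv2.imwrite('pics/t8c.png',cv2.resize(im[180:260,220:350,::-1],None,fx=6,fy=6,interpolation=cv2.INTER_CUBIC))
E
```

```text
press True z 0.0571 0.0571 f 4.7 4.4 t 31.6667
press True z 0.0572 0.0572 f 4.1 4.6 t 34.3833
[np.float64(0.057124711052117076), np.float64(0.05717183242800124)]
grip False 16.629930751787718
[ 0.42670923  1.24887708 -1.80476082]
[ 0.4726 -0.0027 -1.7752  0.1224  0.0376]
[ 0.4814 -0.0871 -4.0192  0.1224  0.0379]
(0.47264400124549866, -0.0026811808347702026, np.float32(-1.775231), np.float32(0.12237539), np.float32(0.037565))
placed True [ 0.47251013 -0.00269613  0.0460353 ]
press True z 0.0543 0.0543 f 5.4 5.6 t 43.35
press True z 0.0540 0.0540 f 5.9 6.4 t 46.25
[np.float64(0.05430245925361006), np.float64(0.05402537004004164)]
[ 0.4698  0.1327 11.4055  0.1215  0.0369]
[ 0.4726 -0.0026 -1.5649  0.1222  0.0374]
[ 0.4812 -0.0873 -4.0196  0.1214  0.0376]
```

View pics/t8c.png

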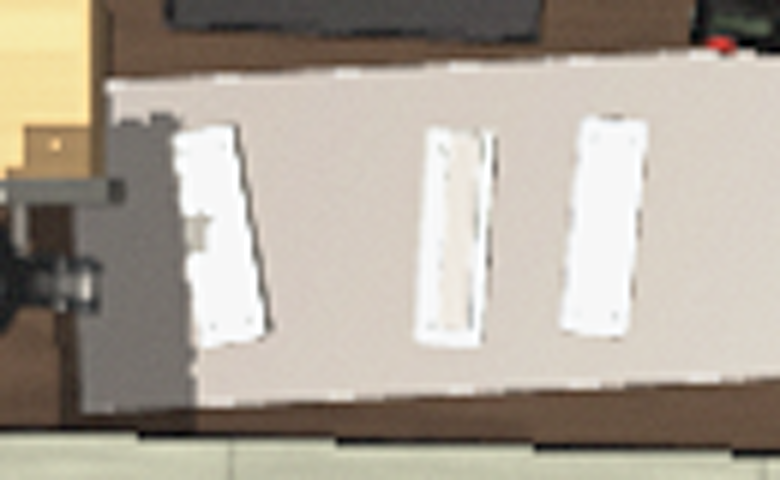

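The middle sink rocks: z is 0.0543 at the near end and 0.0540 at the far end, against 0.0571 on the sound one. It is therefore warped. The picture shows the bar lying centrally on it at crop (460,230), with the right sink now at (605,228). I'll move to the right sink.

```bash
sed -i 's/f_stop=8.5/f_stop=10/' h.py
python3 - <<'E'
from h import *
a=yaw_ok([.4726,-.0027,.1],-1.8)
robot.move_to([.4726,-.0027,.15],down(a))
regrip((.4726,-.0027),a)
S=onmat()
for s in S: print(np.round(s,4))
s=S[-1]
if not(s[1]<-.05): raise SystemExit
a=place_and_look(s,'R')
x,y,b=s[:3]; x+=.0015
print(test((x,y),b,a))
robot.move_to([.45,.2,.25],down(a))
im=grab('top','t9'); grab('scene','s9')
for s in onmat(im): print(np.round(s,4))
cv2.imwrite('pics/t9c.png',cv2.resize(im[150:260,220:350,::-1],None,fx=5,fy=5,interpolation=cv2.INTER_CUBIC))
E
```

```text
grip False 16.693545455651766
[ 0.26830986  0.0500226  -2.97360717]
[ 0.4814 -0.0867 -4.0655  0.1224  0.0386]
placed True [ 0.48086124 -0.08669127  0.04928316]
press True z 0.0571 0.0571 f 5.4 4.2 t 56.4667
press True z 0.0572 0.0572 f 4.9 5.5 t 59.1917
[np.float64(0.05711744914440824), np.float64(0.05718114953954107)]
[ 0.4698  0.1327 11.4055  0.1215  0.0369]
[ 0.4726 -0.0026 -1.5649  0.1222  0.0374]
[ 0.4812 -0.0873 -4.0196  0.1214  0.0376]
```

View pics/t9c.png

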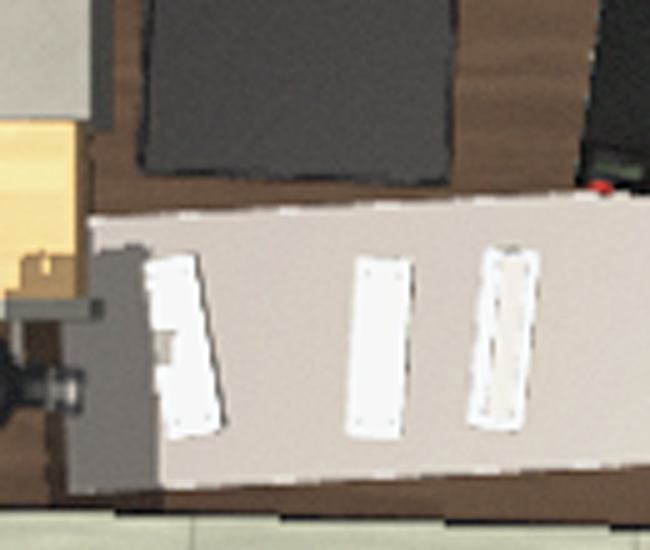

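Both ends on the right sink stop at z = 0.0571, so it is sound. The picture shows the bar lying centrally on it at crop (508,340), with the tray empty. Next I return the bar to the drawer and scrap the middle sink.

Run:
```python
from h import *
x,y,b=.4813,-.0870,-4.0
a=yaw_ok([x,y,.1],b)
robot.move_to([x,y,.15],down(a))
regrip((x,y),a)
robot.line_to([x,y,.2],velocity=.2)
p=[.553,.283]; a=yaw_ok([*p,.1],92)
robot.move_to([*p,.2],down(a))
robot.line_to([*p,.085],velocity=.2)
print(robot.line_to([*p,.0405],velocity=.04,f_stop=3),robot.current_tool_pos())
fingers.gripper_to(.45,40)
robot.line_to([*p,.2],velocity=.2)
robot.line_to([.45,.2,.25],velocity=.3)
S=onmat()
robot.move_to([.4,.32,.25],down(a))
im=grab('top','t10'); S=onmat(im)
for s in S: print(np.round(s,4))
r=recognise('scrap_tray_in','top')[0]['rect']; print(r,pix2w('top',r[:2],.02))
print(robot.current_time_s())
cv2.imwrite('pics/t10c.png',cv2.resize(im[140:260,170:350,::-1],None,fx=4.4,fy=4.4,interpolation=cv2.INTER_CUBIC))
```

```text
grip False 16.942359838711177
[ 0.44595339  0.44340785 -2.48605247]
True [0.55283902 0.2828307  0.04221406]
[ 0.4698  0.1327 11.4055  0.1215  0.0369]
[ 0.4725 -0.0028 -1.7752  0.1222  0.0374]
[ 0.4812 -0.0873 -4.0196  0.1214  0.0376]
[280.3, 164.0, 66.4, 44.4] [0.66009999 0.05478762 0.02      ]
70.8583
```

View pics/t10c.png

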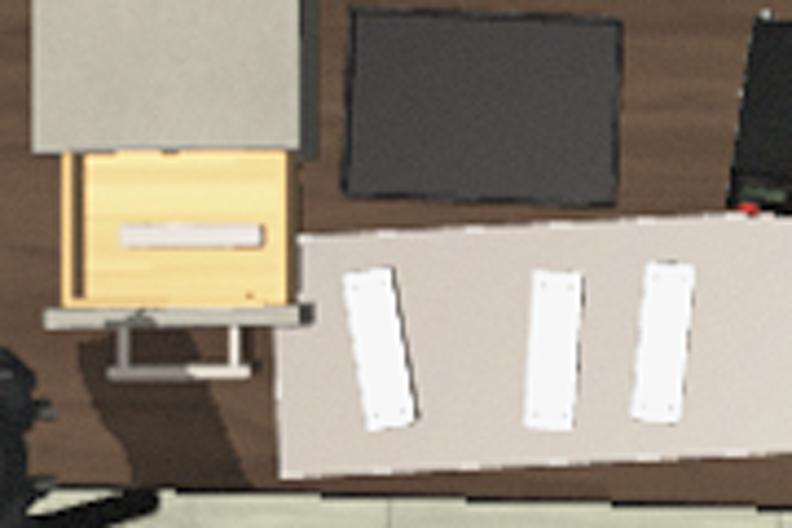

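The straightedge lies flat and crosswise in the drawer at crop (192,236), the tray is empty, and the sinks are where they were measured. I'll take the middle sink to the tray.

Run:
```python
from h import *
S=onmat(); s=min(S,key=lambda s:abs(s[1]+.003)); x,y,b=s[:3]; print(np.round(s,4))
a=yaw_ok([x,y,.1],b); fingers.gripper_to(.62,40)
robot.move_to([x,y,.15],down(a))
print(robot.line_to([x,y,.0225],velocity=.08,f_stop=8),robot.current_tool_pos())
fingers.gripper_to(0,60); print(robot.current_finger_gap()*85,robot.current_gripper_force())
robot.line_to([x,y,.12],velocity=.12); print(robot.current_contact_force())
t=[.660,.056]; a2=yaw_ok([*t,.1],-.5)
robot.line_to([*t,.12],down(a2),velocity=.15)
print(robot.line_to([*t,.022],velocity=.05,f_stop=4),robot.current_tool_pos())
fingers.gripper_to(.62,40)
robot.line_to([*t,.15],velocity=.15)
robot.move_to([.42,.33,.25],down(a))
im=grab('top','t11'); grab('scene','s11')
for s in sinks(im,.028):
    if s[0]>.3: print(np.round(s,4))
print(robot.current_time_s())
A=cv2.resize(im[140:260,170:350,::-1],None,fx=3.6,fy=3.6,interpolation=cv2.INTER_CUBIC)
cv2.imwrite('pics/t11c.png',A)
```

```text
[ 0.4725 -0.0029 -2.0135  0.1221  0.0373]
False [ 0.47291912 -0.00294884  0.02291835]
34.70226083627106 60.71415498692659
[-0.59032381  0.1347766  -2.10135074]Traceback (most recent call last):
  File "<stdin>", line 9, in <module>
station.PlanningError: the arm cannot follow that straight line within its joint ranges
```

Run:
```python
from h import *
t=[.660,.056]; a2=yaw_ok([*t,.1],-.5); print(a2,robot.current_eef_rot())
robot.move_to([*t,.12],down(a2)); print(robot.current_finger_gap()*85,robot.current_contact_force())
print(robot.line_to([*t,.022],velocity=.05,f_stop=4),robot.current_tool_pos())
fingers.gripper_to(.62,40)
robot.line_to([*t,.15],velocity=.15)
robot.move_to([.42,.33,.25],down(92))
im=grab('top','t11'); grab('scene','s11')
for s in sinks(im,.028):
    if s[0]>.3: print(np.round(s,4))
print(robot.current_time_s())
A=cv2.resize(im[140:260,170:350,::-1],None,fx=3.6,fy=3.6,interpolation=cv2.INTER_CUBIC)
cv2.imwrite('pics/t11c.png',A)
```

```text
179.5 [-1.79994432e+02  9.80869051e-02 -2.00903868e+00]
-0.2606063658464521 [-0.16068167  0.17190485 -0.71594061]
False [0.66019201 0.05608571 0.0223137 ]
[6.04800e-01 1.32600e-01 4.67642e+01 1.16300e-01 3.61000e-02]
[ 0.4698  0.1324 11.4055  0.1214  0.0369]
[ 0.4812 -0.0873 -4.0196  0.1212  0.0376]
[ 1.1204 -0.4433 28.3293  0.2188  0.1282]
82.8083
```

View pics/t11c.png

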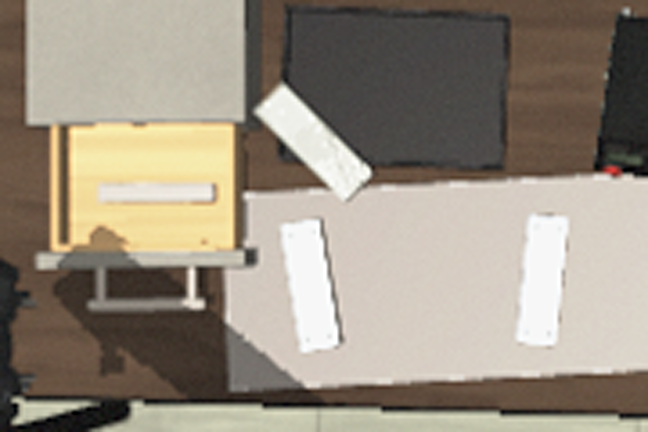

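The fast half turn in that joint move threw the sink out of the grip. It now lies across the tray's near-left corner at crop (313,142). I need to see which way up it is.

Run:
```python
from h import *
a=cv2.imread('pics/t11.png');b=cv2.imread('pics/s11.png')
u=w2pix('scene',[.605,.133,.02]).astype(int); print(u)
A=cv2.resize(a[155:205,230:290],(480,400),interpolation=cv2.INTER_CUBIC)
B=cv2.resize(b[u[1]-33:u[1]+33,u[0]-25:u[0]+25],(303,400),interpolation=cv2.INTER_CUBIC)
cv2.imwrite('pics/d11.png',np.hstack([A,B]))
```

```text
[305 166]
```

View pics/d11.png

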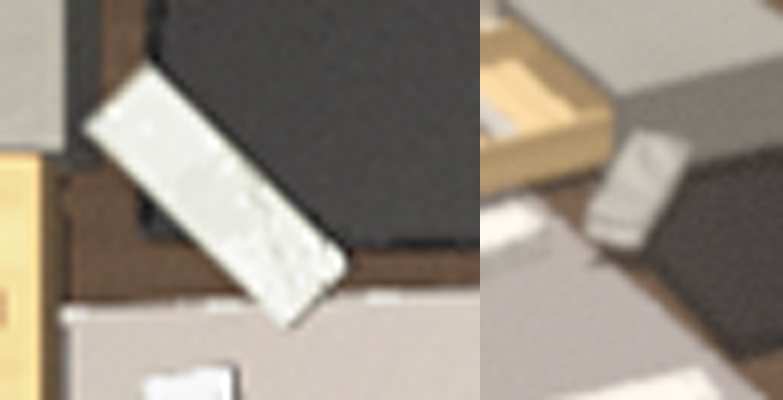

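Run:
```python
from h import *
im=cv2.imread('pics/t11.png')[:,:,::-1]; sc=cv2.imread('pics/s11.png')[:,:,::-1]
for (x,y,b,z) in [(.604,.131,46.8,.044),(.4698,.1325,11.4,.026),(.4812,-.0873,-4,.026)]:
    d=np.array([np.cos(np.radians(b)),np.sin(np.radians(b))]); n=np.array([-d[1],d[0]])
    pts=[np.array([x,y])+d*u+n*v for u in np.linspace(-.05,.05,15) for v in np.linspace(-.012,.012,5)]
    for cam,I in (('top',im),('scene',sc)):
        V=np.array([cv2.getRectSubPix(I,(1,1),tuple(map(float,w2pix(cam,[*p,z]))))[0,0] for p in pts],float)
        print(cam,V.mean(0).round(),V.std(0).round(1))
for s in sinks(im,.044):
    if .3<s[0]<.9: print(np.round(s,4))
u=w2pix('scene',[.605,.133,.02]).astype(int)
B=cv2.resize(cv2.imread('pics/s11.png')[u[1]-25:u[1]+45,u[0]-45:u[0]+15],None,fx=8,fy=8,interpolation=cv2.INTER_LANCZOS4)
B=np.clip((B.astype(float)-90)*1.5,0,255).astype(np.uint8)
cv2.imwrite('pics/d12.png',B)
```

```text
top [238. 239. 232.] [4.1 4.1 5.6]
scene [198. 191. 182.] [5.4 5.5 5.3]
top [247. 247. 247.] [2.4 2.1 2.3]
scene [251. 244. 235.] [4.3 4.4 4.3]
top [247. 247. 247.] [2.6 2.2 2.2]
scene [251. 245. 235.] [4.4 4.4 4.2]
[6.03400e-01 1.29900e-01 4.67642e+01 1.15000e-01 3.57000e-02]
[ 0.47    0.1297 11.4055  0.12    0.0365]
[ 0.4813 -0.0876 -4.0196  0.1199  0.0371]
```

View pics/d12.png

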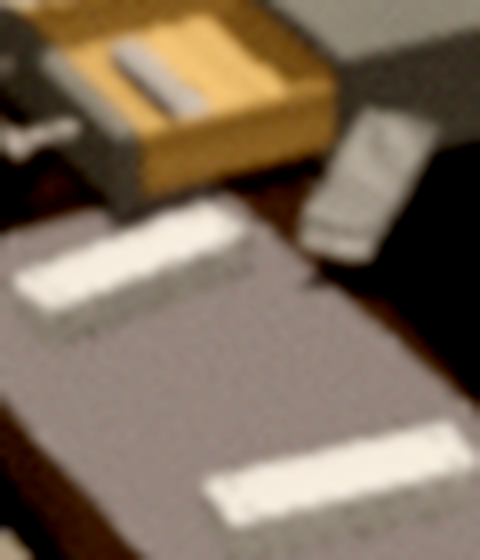

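Both cameras show the sink's upper side in fin-grey, with no white face and no corner dots (`d12` crop (370,185)), so it landed upside down on the tray's corner. To turn it over:
1. Grip it off-centre, swing the tool level and stand it on end in the tray.
2. Regrip it from above and tilt it forward, so it lies face up.

I'll check reachability first.

Run:
```python
from h import *
print(robot.current_eef_rot(),robot.current_joint_positions().round(0))
for off in (0,180):
    print('off',off)
    sg=1 if off==0 else -1
    for n,p,o in [('grip',[.617,.1446,.041],[180,0,46.8+off]),('up',[.617,.12,.25],[180,0,46.8+off]),('turn',[.62,.05,.25],[180,0,off]),
      ('lvl45',[.62,.05,.25],[180,-45*sg,off]),('lvl',[.62,.05,.25],[180,-89.9*sg,off]),('stand',[.62,.05,.085],[180,-89.9*sg,off]),('stand2',[.65,.05,.085],[180,-89.9*sg,off]),
      ('top',[.632,.05,.11],[180,0,off]),('top70',[.61,.05,.06],[180,-70*sg,off])]:
        o=[o[0],o[1],(o[2]+180)%360-180]
        j=robot.inverse_kinematics(p,o); print(n,None if j is None else np.round(j))
```

```text
[-1.79966195e+02  2.66423203e-02  9.19188123e+01] [ -7.  21. -44.  88.  15.  77. -51.]
off 0
grip [  2.  40. -25.  86.  19.  58. -72.]
up [  5.  30. -29.  72.  14.  82. -66.]
turn [   7.   28.  -21.   73.   10.   80. -103.]
lvl45 [  21.    5.  -32.  119.   38.   16. -134.]
lvl [-15.  29.   1. 145. 166.  83.  91.]
stand [-67.  90.  53. 140. 145.  80.  23.]
stand2 [-63.  87.  53. 136. 148.  80.  28.]
top [   6.   35.  -18.   83.   12.   64. -105.]
top70 [ -5.  44. -10. 142. 166.  76.  96.]
off 180
grip [ 20.  53. -60.  85.  47.  70.  90.]
up [ 22.  41. -66.  71.  37.  89.  99.]
turn [ 25.  36. -54.  73.  28.  85.  64.]
lvl45 [ 30.   6. -42. 118.  42.  17.  43.]
lvl [ 21.  36. -40. 143. 168.  87. -67.]
stand [ 18.  68. -31. 137. 185. 110. -60.]
stand2 [ -8.  59.  -5. 135. 169. 104. -89.]
top [ 24.  43. -51.  82.  34.  71.  60.]
top70 [  5.  45. -20. 141. 166.  78. -76.]
```

Run:
```python
from h import *
w=lambda a:(a+180)%360-180
for h in (90,-90,60,-60,120,-120):
  for off in (0,180):
    sg=1 if off==0 else -1; out=[]
    for (x,y,z) in ((.60,.05,.25),(.60,.05,.085)):
      for th in (0,30,60,75,89.9):
        j=robot.inverse_kinematics([x,y,z],[180,-th*sg,w(h+off)]); out.append(None if j is None else np.round(j).astype(int).tolist())
    print(h,off); [print('  ',o) for o in out]
```

```text
90 0
   [18, 29, -38, 77, 17, 81, -19]
   [37, 33, -42, 79, -9, 76, 2]
   [46, 44, -42, 81, -31, 79, 20]
   [50, 53, -45, 81, -38, 81, 27]
   [50, 60, -43, 82, -47, 86, 34]
   [16, 36, -34, 89, 22, 61, -23]
   [37, 43, -42, 90, -4, 58, 5]
   [46, 57, -42, 85, -25, 67, 29]
   [49, 68, -44, 82, -30, 73, 35]
   [50, 77, -44, 78, -36, 81, 40]
90 180
   [33, 41, -72, 76, 39, 89, 146]
   [45, 39, -60, 79, 3, 75, 172]
   [1, 40, 32, 83, -68, 104, -137]
   [17, 44, 11, 83, -69, 104, -135]
   [31, 52, -10, 82, -67, 103, -135]
   [34, 52, -70, 89, 50, 75, 138]
   [50, 58, -71, 89, 27, 62, 162]
   [14, 50, 11, 87, -61, 87, -128]
   [24, 58, 1, 83, -63, 93, -125]
   [37, 69, -20, 78, -55, 92, -128]
-90 0
   [33, 41, -72, 76, 39, 89, 146]
   [14, 47, -70, 73, 64, 111, 132]
   [-31, 42, 0, 73, 49, 102, 142]
   [-51, 52, 31, 74, 41, 97, 148]
   [-46, 58, 21, 73, 55, 107, 141]
   [34, 52, -70, 89, 50, 75, 138]
   [14, 56, -64, 84, 68, 98, 122]
   [-25, 54, -12, 77, 55, 96, 126]
   [-46, 64, 22, 74, 40, 92, 135]
   [-53, 76, 34, 69, 38, 96, 138]
-90 180
   [18, 29, -38, 77, 17, 81, -19]
   [-3, 33, -
[... 2180 characters left out ...]
16, -141]
   [36, 72, -60, 48, -14, 112, -165]
   [34, 76, -52, 47, -30, 116, -162]
   [-2, 32, -7, 90, 4, 58, -160]
   [11, 44, -7, 75, -19, 80, -138]
   [17, 62, -6, 58, -36, 104, -132]
   [23, 73, -17, 49, -36, 112, -137]
   [32, 89, -52, 42, -19, 115, -154]
-120 0
   [32, 39, -69, 76, 36, 88, 117]
   [5, 48, -51, 58, 48, 115, 116]
   None
   None
   None
   [32, 48, -64, 89, 45, 72, 111]
   [10, 60, -58, 69, 57, 105, 105]
   [-36, 69, 32, 50, 12, 109, 139]
   None
   None
-120 180
   [15, 27, -33, 77, 15, 80, -47]
   [-6, 42, -25, 58, 33, 108, -55]
   None
   None
   None
   [13, 35, -29, 90, 19, 61, -51]
   [-6, 48, -22, 70, 33, 91, -62]
   [-24, 67, 1, 49, 34, 114, -54]
   None
   None
```

Tilting toward +y (heading 90) is one smooth arm path, so I'll stand the sink on end in the empty middle of the mat. I'll grip hard and turn slowly.

```bash
cat >> h.py <<'E'
def tilt(p0,p1,t0,t1,yaw,n=6,v=.05):
    for k in range(1,n+1):
        f=k/n; p=np.array(p0)+(np.array(p1)-p0)*f
        robot.line_to(p.tolist(),[180,-(t0+(t1-t0)*f),yaw],velocity=v)
E
python3 - <<'E'
from h import *
g=[.6228,.1504]
fingers.gripper_to(.54,100)
robot.line_to([.42,.25,.25],velocity=.3)
robot.move_to([*g,.16],down(46.8))
print(robot.line_to([*g,.041],velocity=.06,f_stop=6),robot.current_tool_pos())
fingers.gripper_to(0,100); print('gap',robot.current_finger_gap()*85)
robot.line_to([*g,.16],velocity=.1); print(robot.current_contact_force())
robot.line_to([.56,.05,.25],velocity=.1)
robot.line_to([.475,-.06,.25],down(90),velocity=.1)
print('gap',robot.current_finger_gap()*85,robot.current_contact_force())
tilt([.475,-.06,.25],[.475,.015,.2],0,90,90,6,.04)
print('gap',robot.current_finger_gap()*85,robot.current_contact_force(),robot.current_eef_rot(),robot.current_time_s())
im=grab('scene','s12'); 
u=w2pix('scene',[.475,.02,.15]).astype(int)
cv2.imwrite('pics/s12c.png',cv2.resize(im[u[1]-50:u[1]+60,u[0]-60:u[0]+80,::-1],None,fx=5,fy=5,interpolation=cv2.INTER_CUBIC))
E
```

```text
False [0.62305233 0.15051065 0.04137762]
gap 33.57824424636146
[ 0.50224148  0.0749065  -2.71372952]
gap 33.63314109003012 [-0.15025182  0.16077422 -1.69915267]
gap 33.49841513700709 [ 0.50489693  1.02786555 -2.18136531] [122.85843593 -89.8358145  147.15222511] 94.4833
```

View pics/s12c.png

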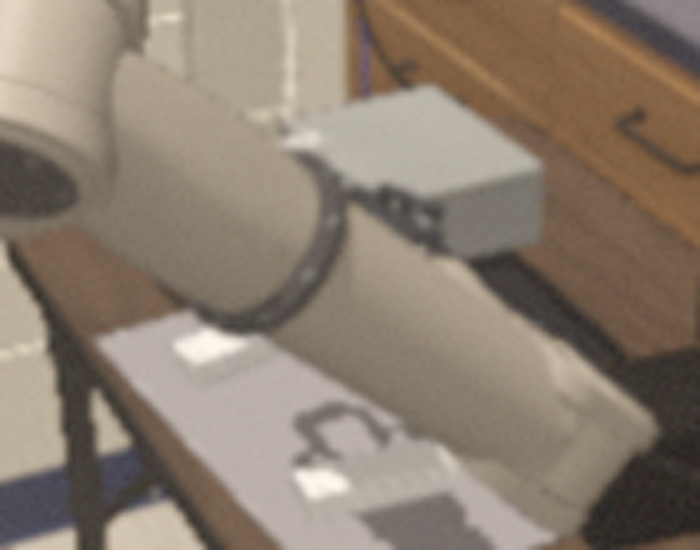

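Run:
```python
from h import *
im=grab('top','t12')
A=cv2.resize(im[130:290,220:420,::-1],None,fx=3.3,fy=3.3,interpolation=cv2.INTER_CUBIC)
B=cv2.imread('pics/s12.png')[100:290,230:400]; B=cv2.resize(B,None,fx=.8,fy=.8)
cv2.imwrite('pics/t12c.png',A)
print(robot.current_joint_positions().round(1),robot.current_tool_pos())
t=lambda u,v:(220+u/3.3-.35,130+v/3.3-.35)
for k in [(0,0)]: pass
```

```text
[ 61.6  58.7 -41.9  97.4 -41.3  85.6  44.6] [0.47579743 0.01503439 0.20173133]
```

View pics/t12c.png

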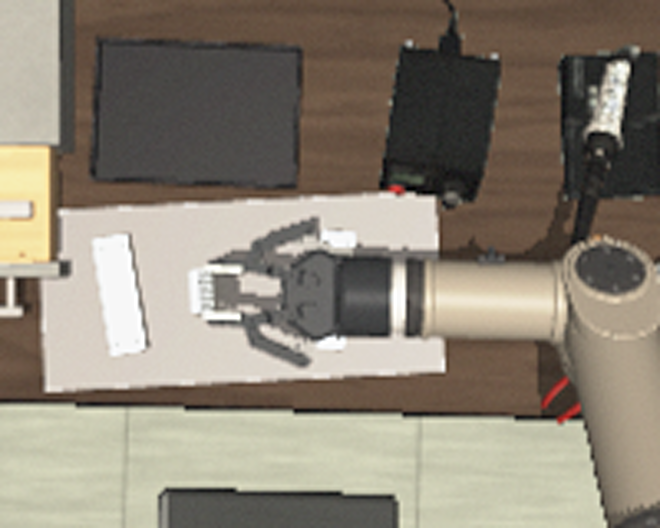

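The top view is clear. The sink is held upright at crop (215,290) with its white face toward +y, as planned. The wrist housing at crop (610,270) would come down near the tin and the bottle, so I won't lower it here. I'll stand the sink on the chest's flat top instead, where the arm stays high and clear.

Run:
```python
from h import *
o=[180,-90,90]
for p in ([.475,.015,.32],[.66,.27,.32],[.66,.27,.165],[.65,.25,.165]):
    j=robot.inverse_kinematics(p,o); print(p,None if j is None else j.round(0))
robot.line_to([.475,.015,.32],velocity=.15)
try:
    robot.line_to([.66,.27,.30],o,velocity=.1)
except robot.PlanningError as e: print(e)
print(robot.current_tool_pos(),robot.current_joint_positions().round(0),robot.current_finger_gap()*85)
for p,oo in (([.66,.27,.165],o),([.66,.2,.165],o),([.66,.28,.186],down(90)),([.66,.25,.18],[180,-55,90])):
    j=robot.inverse_kinematics(p,oo); print(p,None if j is None else j.round(0))
```

```text
[0.475, 0.015, 0.32] [ 64.  48. -47.  97. -47.  91.  36.]
[0.66, 0.27, 0.32] [ 34.  57. -50.  82. -56.  68.  29.]
[0.66, 0.27, 0.165] [ 32.  70. -47.  81. -51.  65.  40.]
[0.65, 0.25, 0.165] [ 34.  70. -47.  83. -51.  67.  40.]
[0.66005457 0.26971638 0.29996934] [ 33.  58. -49.  82. -56.  68.  31.] 33.77545204901298
[0.66, 0.27, 0.165] [ 31.  69. -45.  81. -53.  66.  41.]
[0.66, 0.2, 0.165] [ 36.  69. -43.  79. -50.  73.  39.]
[0.66, 0.28, 0.186] [-13.  42. -24.  60.  16.  81. -33.]
[0.66, 0.25, 0.18] [ 22.  46. -34.  81. -36.  61.  16.]
```

Run:
```python
from h import *
print(robot.line_to([.66,.27,.157],velocity=.03,f_stop=4),robot.current_tool_pos(),robot.current_contact_force())
fingers.gripper_to(.56,40)
robot.line_to([.66,.17,robot.current_tool_pos()[2]],velocity=.08)
robot.line_to([.62,.05,.33],velocity=.2)
robot.move_to([.45,-.05,.35],down(90))
im=grab('top','t13'); 
print([(np.round(d['rect'],1).tolist(),round(d['p'],2)) for d in recognise('sink_left_a','top')])
g=cv2.cvtColor(im,cv2.COLOR_RGB2GRAY); u=w2pix('top',[.66,.282,.196]); print(u,w2pix('top',[.66,.282,.076]),robot.current_time_s())
sc=grab('scene','s13'); v=w2pix('scene',[.66,.282,.136]).astype(int)
A=cv2.resize(im[130:220,180:280,::-1],(400,360),interpolation=cv2.INTER_CUBIC)
B=cv2.resize(sc[max(v[1]-45,0):v[1]+45,v[0]-50:v[0]+50,::-1],(400,360),interpolation=cv2.INTER_CUBIC)
cv2.imwrite('pics/d13.png',np.hstack([A,B]))
```

```text
True [0.66000813 0.27001773 0.16106748] [ 0.10616875 -1.21557479  3.46436708]
[([256.6, 219.4, 16.8, 40.9], 0.55)]
[198.79992789 154.74356816] [209.75576593 160.01884755] 107.025
```

View pics/d13.png

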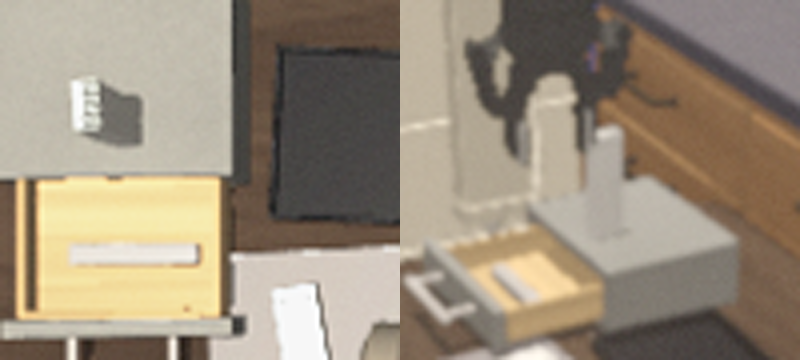

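The sink stands on end on the chest top at left crop (86,103), and the bar still lies in the drawer. I'll regrip from above and tilt it down face up.

Run:
```python
from h import *
c=[.658,.275]
fingers.gripper_to(.56,100)
robot.move_to([*c,.28],down(90))
print(robot.line_to([*c,.188],velocity=.06,f_stop=5),robot.current_tool_pos())
fingers.gripper_to(0,100); print('gap',robot.current_finger_gap()*85)
robot.line_to([*c,.23],velocity=.08); print(robot.current_contact_force())
th=72
tilt([*c,.23],[.67,.2385,.18],0,th,90,6,.02)
print('gap',robot.current_finger_gap()*85,robot.current_time_s())
print(robot.line_to([.67,.2385,.110],velocity=.03,f_stop=3),robot.current_tool_pos())
fingers.gripper_to(.6,40)
robot.pause(.3)
p=robot.current_tool_pos()
robot.line_to([p[0],p[1]-.08,p[2]+.04],velocity=.1)
robot.line_to([.62,.05,.3],velocity=.2)
robot.move_to([.45,-.05,.35],down(90))
im=grab('top','t14')
for s in sinks(im,.1):
    if .3<s[0]<.9: print(np.round(s,4))
print(robot.current_time_s())
sc=grab('scene','s14')
for cam,I in (('top',im),('scene',sc)):
    V=[cv2.getRectSubPix(I,(1,1),tuple(map(float,w2pix(cam,[.67,y,.1]))))[0,0] for y in np.linspace(.22,.35,14)]; print(cam,[int(v.mean()) for v in V])
```

```text
False [0.65816802 0.2751616  0.18850697]
gap 34.27277677357737
[ 0.49276862  0.51709197 -2.44459011]
gap 34.37649750276101 115.425
True [0.67000772 0.2382815  0.11657699]
[ 6.71600e-01  2.78300e-01 -8.83862e+01  1.17400e-01  3.59000e-02]
[ 0.4705  0.1202 11.4479  0.1153  0.0351]
121.0
top [251, 247, 247, 247, 247, 247, 246, 246, 246, 245, 245, 246, 222, 185]
scene [237, 249, 249, 249, 249, 248, 247, 246, 245, 245, 243, 227, 190, 148]
```

It is now face up on the chest top: both cameras read about 247, the same as the other faces. I'll move it into the tray, turning slowly.

Run:
```python
from h import *
c=[.6716,.2783]; fingers.gripper_to(.6,80)
robot.move_to([*c,.2],down(91.6))
print(robot.line_to([*c,.0975],velocity=.08,f_stop=6),robot.current_tool_pos())
fingers.gripper_to(0,80); print('gap',robot.current_finger_gap()*85)
robot.line_to([*c,.19],velocity=.1); print(robot.current_contact_force())
t=[.660,.056]
for k in (1,2,3):
    f=k/3; robot.line_to([c[0]+(t[0]-c[0])*f,c[1]+(t[1]-c[1])*f,.19],down(91.6+(-.5-91.6)*f),velocity=.08)
print('gap',robot.current_finger_gap()*85)
print(robot.line_to([*t,.022],velocity=.06,f_stop=4),robot.current_tool_pos())
fingers.gripper_to(.6,40)
robot.line_to([*t,.15],velocity=.15)
robot.move_to([.42,.33,.25],down(92))
im=grab('top','t15'); sc=grab('scene','s15')
for s in sinks(im,.028):
    if .3<s[0]<.9: print(np.round(s,4))
V=[int(cv2.getRectSubPix(sc,(1,1),tuple(map(float,w2pix('scene',[x,.056,.027]))))[0,0].mean()) for x in np.linspace(.6,.72,9)]; print(V,robot.current_time_s())
```

```text
False [0.67193404 0.27862598 0.09834508]
gap 34.0720628112932
[ 0.62498591  0.05459472 -2.42939847]
gap 33.927742174433256
True [0.66006892 0.05598585 0.0266159 ]
[ 0.4698  0.1323 11.448   0.1214  0.0369]
[ 0.6647  0.052  -1.5558  0.1206  0.0355]
[ 0.4811 -0.0871 -4.0657  0.1216  0.0379]
[171, 239, 246, 247, 247, 245, 243, 239, 220] 134.1167
```

Run:
```python
from h import *
fingers.gripper_to(0,40)
d=np.array([np.cos(np.radians(2)),np.sin(np.radians(2))])
c=np.array([.4455,.2812]); s=c-.05*d
im0=grab('top'); print('bar',bar(im0,(180,235,180,205),.036))
robot.move_to([*s,.12],down(92)); robot.line_to([*s,.044],velocity=.1,f_stop=6)
r=robot.line_to([*(c+.125*d),.044],velocity=.06,f_stop=14); print(r,robot.current_tool_pos(),robot.current_contact_force())
p=robot.current_tool_pos()
robot.line_to([p[0]-.03,p[1],.044],velocity=.1); robot.line_to([p[0]-.06,p[1],.2],velocity=.2)
robot.move_to([.36,.33,.3],down(92))
im=grab('top','t16')
print([(np.round(q['rect'],1).tolist(),round(q['p'],2)) for q in recognise('chest_drawer0_handle','top')])
for q in sinks(im,.028):
    if .3<q[0]<.9: print(np.round(q,4))
# front profile through the chest front at mid-width: rows
a=cv2.imread('pics/top0.png')[:,:,::-1]
for I in (a,im): print([I[r,205].tolist() for r in range(170,186)])
print(robot.current_time_s())
```

```text
bar (array([0.55172062, 0.32905784]), array([0.55463135, 0.22715101]), np.float32(0.013581687), np.float32(0.10194838), np.float32(-88.36392))
True [0.54526541 0.28466471 0.04325319] [-0.32015366 -0.24440805 -0.18463365]
[([210.3, 183.1, 61.5, 15.1], 0.69)]
[ 0.4698  0.1323 11.448   0.1214  0.0369]
[ 0.6648  0.052  -1.5558  0.1208  0.0355]
[ 0.4811 -0.0871 -4.0657  0.1216  0.0379]
[[200, 192, 178], [202, 196, 183], [202, 196, 182], [180, 177, 166], [228, 197, 150], [243, 221, 173], [201, 196, 183], [204, 198, 185], [210, 205, 190], [177, 173, 160], [72, 69, 63], [86, 73, 61], [113, 88, 72], [115, 91, 75], [113, 91, 74], [109, 87, 67]]
[[200, 194, 179], [200, 194, 180], [200, 194, 180], [181, 174, 162], [190, 186, 170], [217, 210, 193], [197, 190, 175], [204, 197, 185], [170, 164, 151], [86, 85, 80], [87, 74, 65], [106, 84, 67], [107, 85, 68], [109, 87, 71], [109, 86, 70], [109, 87, 69]]
140.65
```

Run:
```python
from h import *
d=np.array([np.cos(np.radians(2)),np.sin(np.radians(2))]); p=np.array([.5453,.2847])
s=p-.03*d
robot.move_to([*s,.12],down(92)); robot.line_to([*s,.044],velocity=.1,f_stop=6)
print(robot.line_to([*(p+.02*d),.044],velocity=.03,f_stop=18),robot.current_tool_pos())
robot.line_to([*s,.044],velocity=.1); robot.line_to([*(s-.03*d),.2],velocity=.2)
robot.move_to([.36,.33,.3],down(92))
im=grab('top','t17'); print([im[r,205].tolist() for r in range(173,181)])
for q in sinks(im,.028):
    if .3<q[0]<.9: print(np.round(q,4))
print(robot.current_time_s()); print(workorder.close_job())
```

```text
True [0.54525107 0.28458452 0.04321198]
[[181, 177, 163], [190, 185, 169], [215, 210, 193], [195, 190, 175], [204, 199, 183], [167, 163, 151], [81, 80, 78], [86, 72, 63]]
[ 0.4698  0.1323 11.448   0.1214  0.0369]
[ 0.6647  0.052  -1.5558  0.1206  0.0355]
[ 0.4811 -0.0871 -4.0655  0.1216  0.0379]
145.8083
the job is handed in; nothing more can be done
None
```

The job is handed in at about 146 s: only the middle heat sink rocked, and it is in the scrap tray face up after I dropped it upside down on the tray's corner and turned it over. The left and right sinks stay on the mat (press readings there were about 4–6 N, the low end of what you asked), and the straightedge is in the drawer, pushed shut.

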